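# Locate a ground bar in the corner of a setting fixture

### The job

Locate the ground bar that lies on the fixture plate: with the fingertips, push it back flat against the long rail first, then push it along the rail until its end is fully home against the end stop. Only slide it, never lift or tip it, leave everything else where it is, and finish clear of it.

Things in the scene. Friction and masses are not known exactly. Their poses are not given: they have to be found in the camera images.
- fixture: Fixed grey plate, 200 (x) by 320 (y) by 15 mm; origin at the centre of its underside, on the bench, z up. +x points roughly away from the robot, +y roughly to its left; it may be turned up to 0.3 rad. On it a dark steel long rail (far edge) and end stop (left end of the rail). A bar seated in their corner has its centre at x = +62, y = +70 mm, long axis along y.
- rail_face (a point): Point on the foot of the long rail's straight face, at x = +70, y = 0, z = +15 mm (plate top) of the plate; axes as the plate's. The rail is rigid, 20 mm high above the plate's top and 18 mm thick; its face looks to the plate's -x and runs from y = -135 to +110 mm.
- stop_face (a point): Point on the foot of the end stop's face, at x = +62, y = +130, z = +15 mm (plate top) of the plate; axes as the plate's. The stop is a rigid block 20 mm high above the plate's top, 56 mm wide and 18 mm thick; its face looks to the plate's -y and runs from x = +34 to +90 mm.
- bar_center (a point): Centre (half-way up) of the ground bar to be located: a plain pale rectangular steel bar, 16 mm (x) by 120 mm (y, its long axis) by 24 mm high, about 0.25 to 0.5 kg, loose, lying on the fixture plate in front of the rail with its underside 15 mm above the bench; it slides with light friction (a few N).
- bar: The same ground bar; origin at the centre of its underside, y along its 120 mm length.
- t_nut: Bystander: black T-nut, 32x28x20 mm, standing loose on the plate near one of the two corners on the robot's side; origin at the centre of its underside.
- bolt: Bystander: black cap screw, 15 mm diameter, 45 mm tall, standing on its head loose on the plate near the other corner on the robot's side; origin at the centre of its underside.
- spare_bar: Bystander: a second bar of the same size (16x120x24 mm), lying on the bench to the right of the plate, not on it; origin at the centre of its underside.
- coupler: Bystander: standing hydraulic coupler, 25 mm diameter, 65 mm tall, on the bench to the left of the plate; origin at the centre of its underside.
- dial: Bystander: dial indicator, 127x62x21 mm, lying on its back on the bench well to the right; origin on its underside.
There are look-alikes about, which are no part of the job. Leave any green or purple look-alike of the bar alone.

How it is judged (in metres and radians):
On the way:
1. the bar lies flat against the long rail (within 3 mm and 0.03 rad), its end still at least 5 mm short of the end stop (x of bar_center in the frame of fixture above 0.059 m and angle between the y axis of bar and the y axis of fixture, either way round below 0.03 rad and y of bar_center in the frame of fixture below 0.065 m and height (world z) of bar_center below 0.031 m), for 0.1 s.
At the end, for the whole second after the job is handed in: The bar lies flat on the plate, at rest, within 3 mm and 0.03 rad of the long rail and with its end within 3 mm of the end stop (x of bar_center in the frame of fixture between 0.059 and 0.066 m and y of bar_center in the frame of fixture between 0.067 and 0.074 m and angle between the y axis of bar and the y axis of fixture, either way round below 0.03 rad and height (world z) of bar_center below 0.031 m and angle between bar's own z axis and vertical below 0.06 rad and linear speed of bar below 0.01 m/s); the robot touches nothing.
It fails at once if the bar is lifted more than 8 mm (height (world z) of bar_center above 0.035 m).
It fails at once if the bar is tipped more than 0.2 rad (angle between bar's own z axis and vertical above 0.2 rad).
It fails at once if another thing (T-nut, cap screw, spare bar, coupler, dial indicator) is moved more than 20 mm or knocked over (distance of any of t_nut, bolt, spare_bar, coupler, dial from where it was at the start of the episode above 0.02 m or angle between any of t_nut, bolt, spare_bar, coupler, dial's own z axis and vertical above 0.5 rad).
It also fails if it takes over 42 s, if anything falls off the work surface, if the arm or the gripper's body presses on something with over 40 N, if the wrist force passes 120 N, or if a joint passes its speed limit or range.

### The arm

A 7-joint arm with a two-finger parallel gripper is mounted at the origin on the work surface; the furniture and walls round the work are solid. World frame = base frame: x ahead of the robot, y to its left, z up, the work surface at z = 0. Lengths are in mm, angles in rad, forces in N, time in s.
With the tool pointing down it reaches from about 400 to 875 mm from the base axis. Payload 4.4 kg.
Tool frame: the origin (TCP) lies on the centre line of the jaws, within the pads' length; the fingertips stand 25 mm ahead of it and the grasp point (between the pads) lies 6 mm ahead of it; z points along the fingers, x is the direction in which the jaws open and shut, and the axes are right-handed (so a half turn about z gives the same grasp; the last joint's range is limited). The gripper opens to 85 mm and grips with 20 to 120 N. Pads are 22 mm wide; open, the fingers measure 114 mm over their backs; the gripper's body (76 mm by 85 mm) begins 54 mm behind the grasp point. The pads swing forward as they close: fully open they stand 13 mm farther back than shut.
Start: joints at [1.25, 0.628, 0.038, 1.517, -0.027, 0.996, -0.02], TCP at [163.86, -629.021, 256.313] pointing down, gripper open.
Joint ranges: [-3.06, 3.06], [-0.37, 2.12], [-1.25, 1.32], [0.18, 2.47], [-1.1, 4.24], [0.23, 1.98], [-2.94, 2.94]. Speed limits (rad/s): [2.57, 2.57, 3.14, 3.14, 3.14, 3.14, 3.14].

### API

Orientations are given as [roll, pitch, yaw] about the fixed x, y, z axes, in that order (R = Rz(yaw) Ry(pitch) Rx(roll)).
In Python, from cell import ctrl, cams gives the robot as it stands. The module is installed in compiled form; this text tells all that it offers.
- The arm moves only by the tool step_arm, never from a script. Its arguments are lists of equal length, an entry for each row: "linear": the shift along the tool's x, y, z in mm, a list of three; "yaw": the turn about the tool's z in rad; "gripper": the opening, from -1 (shut) to 1 (fully open). A call has 1 to 8 rows; each row is the pose to reach, as a shift and turn from the pose commanded when the call began, along the tool's axes at that moment; what a row does not reach only later rows make up. A row lasts 1/12 s, in which the tool goes at most 41.7 mm and 7.16 degrees, less where a joint would pass 70% of its speed; a pose out of reach is approached as far as the arm can. A call with a gripper value outside its range is refused whole. The fingers move at their own pace and stop on an object; the grip force is fixed at half the most. Time passes only in rows, so rows that repeat a pose let the fingers close. It gives the time, the measured TCP pose, the force and the opening at its end, in the units of the state.
- ctrl.read_state(): the state, without advancing time (a new reading comes with each control period).
- cams.get_image(name): name is "scene" or "side" or "wrist"; returns a dict with "frame" (384x512x3 uint8, red, green, blue), "depth" (384x512 float32, mm along the optical axis (not along the pixel's ray), 0 where there is no reading), "intrinsics" (3x3 intrinsics, pixels), "cam_to_world" (4x4, takes a point from camera to world coordinates). Camera axes: x right, y down, z forward; pixel columns grow to the right and rows downward; lengths in mm; the calibration is good to about 2 mm. The wrist camera is an equidistant fisheye: a pixel r from the principal point sees the ray r / f radians off the axis. A picture is of the moment at which its call begins.
- ctrl.finish_job(): hands the job in, once; it reports no verdict.
Trained networks look in the newest picture that a camera, given by its name, has taken for a name from the list of things; names that differ only in an ending like _2 or _b are one class to them, and where a whole thing is asked for, a point or a joint stands for the part that bears it (a point fixed in the world has none). Each returns a list of dicts, best first, with "conf" (0 to 1); they miss things now and then, are a little off and sometimes report something else, mostly with a low value. They report only what shows in the picture. A call takes as long as a camera call. They do not tell look-alikes from the thing itself.
- cams.regions_of(camera, name): "pixels" (384x512 bool, what is visible of it) and "pixel" ([column, row] in pixels, amid what is visible of it).
The state is a dict: "clock": time; "qpos": joint angles; "qd": joint speeds; "tau": joint torques, N m; "eef_pos": TCP position; "tool_rot": TCP orientation; "force": force on the tool from outside, world axes, zero at the start; "torque": the same for the moment, N m; "width": finger opening in mm.
Only numpy, scipy, OpenCV 4.12 (cv2) and the standard library are available. Lean on these libraries where they do the work, as an engineer would, in place of code of your own. Each camera call takes 0.05 s, during which the arm holds its last target.

## Working session

There is one attempt and no reset: what is moved stays moved. The work goes in short steps, Python scripts to look and compute and a tool call to move; the robot and the scene stay as the last step left them, time stands still between calls to the robot, and variables do not carry over. Pictures are saved under pics/ and viewed, and the job is handed in when it is done.

Besides the shell and the picture viewer there is one more tool, called after "Request:" as name(argument=value, ...), one argument or row to a line, values as JSON. step_arm: Moves the arm, as the interface text tells. Its arguments: {"type":"object","properties":{"linear":{"type":"array"},"yaw":{"type":"array"},"gripper":{"type":"array"}},"required":["linear","yaw","gripper"]}

```bash
mkdir -p pics; python3 - <<'E'
from cell import ctrl,cams
import cv2,numpy as np
s=ctrl.read_state();print(s)
for n in ["scene","side"]:
    d=cams.get_image(n);np.savez(f"pics/{n}0.npz",**d)
    cv2.imwrite(f"pics/{n}0.png",cv2.resize(d["frame"][:,:,::-1],(768,576)))
    print(n,d["intrinsics"].tolist(),d["cam_to_world"].round(3).tolist())
    for t in ["fixture","bar","t_nut","bolt","spare_bar"]:
        print(t,[(r["conf"],r["pixel"],int(r["pixels"].sum())) for r in cams.regions_of(n,t)])
E
```

```text
{'clock': 0.0, 'qpos': array([ 1.25017138,  0.62929821,  0.03845298,  1.51840841, -0.0270267 ,
        0.99629143, -0.0200321 ]), 'qd': array([ 3.18351498e-05,  7.19587239e-04, -1.81307883e-04, -2.40691582e-04,
        1.14949752e-03, -4.67424581e-04,  1.04247066e-03]), 'tau': array([-4.27923387e-04, -5.63399506e+01,  1.22637190e+00, -1.93448961e+01,
        1.10356836e-02,  1.05149823e-02, -1.84406943e-06]), 'eef_pos': array([ 163.7286797 , -628.42821956,  255.40737341]), 'tool_rot': array([ 3.14158524e+00,  1.88731494e-03, -1.31602785e+00]), 'force': array([-0.07983306, -0.12827647, -0.13357495]), 'torque': array([-0.02955354,  0.01417445, -0.02775338]), 'width': 85.52064385320236}
scene [[355.11381161422526, 0.0, 257.20909447365295], [0.0, 355.11381161422526, 189.80403773128205], [0.0, 0.0, 1.0]] [[0.76, -0.308, 0.572, -168.157], [-0.65, -0.374, 0.662, -639.615], [0.01, -0.875, -0.484, 602.13], [0.0, 0.0, 0.0, 1.0]]
fixture [(0.82, [257.6, 187.2], 2456)]
bar [(0.74, [257.6, 179.9], 280), (0.69, [203.8, 214.5], 397), (0.57, [261.7, 231.8], 289), (0.53, [170.3, 198.0], 318)]
t_nut [(0.64, [264.8, 205.7], 93)]
bolt []
spare_bar [(0.57, [306.0, 214.1], 274)]
side [[495.41797586743587, 0.0, 253.9232790578579], [0.0, 495.41797586743587, 190.15918737259895], [0.0, 0.0, 1.0]] [[-0.999, 0.009, -0.038, 519.793], [0.038, 0.467, -0.883, 1428.856], [0.009, -0.884, -0.467, 758.783], [0.0, 0.0, 0.0, 1.0]]
fixture [(0.6, [212.8, 227.1], 3204)]
bar [(0.57, [224.0, 217.0], 255), (0.51, [299.7, 214.8], 140), (0.46, [279.9, 186.0], 146)]
t_nut [(0.5, [246.1, 200.0], 80)]
bolt []
spare_bar [(0.58, [227.0, 181.3], 120)]
```

View pics/scene0.png

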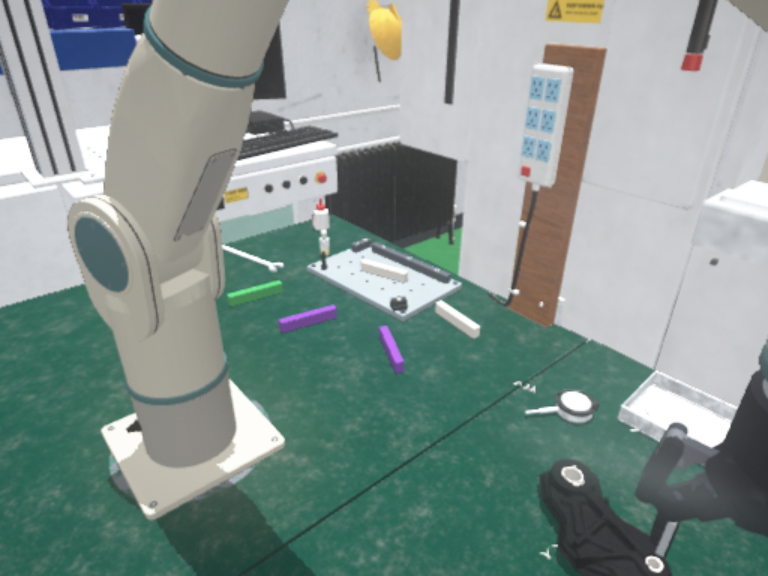

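View pics/side0.png

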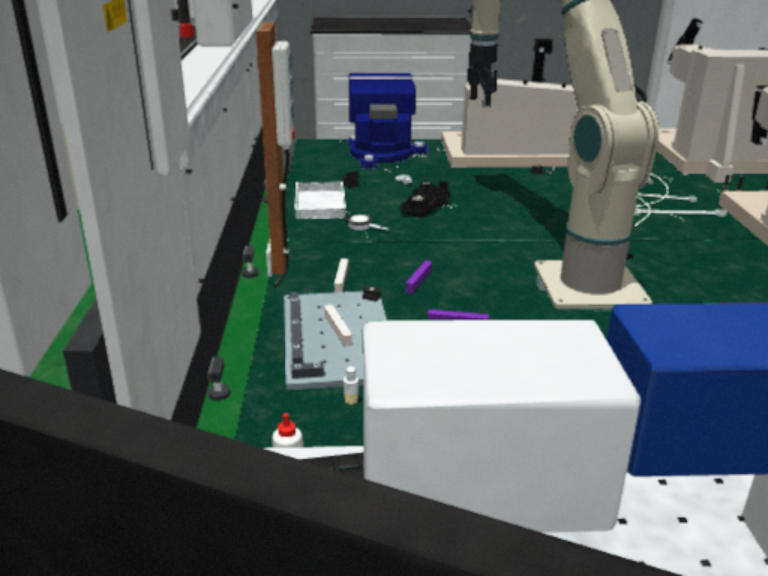

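```bash
python3 - <<'E'
import cv2,numpy as np
d=np.load("pics/scene0.npz");f=d["frame"]
cv2.imwrite("pics/scene0c.png",cv2.resize(f[150:250,150:330,::-1],None,fx=4.4,fy=4.4,interpolation=cv2.INTER_CUBIC))
d=np.load("pics/side0.npz");f=d["frame"]
cv2.imwrite("pics/side0c.png",cv2.resize(f[150:290,140:320,::-1],None,fx=4.2,fy=4.2,interpolation=cv2.INTER_CUBIC))
E
```

```text
(no output)
```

The bar on the plate is pale and sits at scene pixel (257,180) / side (224,217). These could be mistaken for it:
- the pale spare bar on the bench at (306,214)
- purple bars at (204,214) and (262,232)
- a green bar at (170,198)

I choose the pale one on the plate.

View pics/scene0c.png

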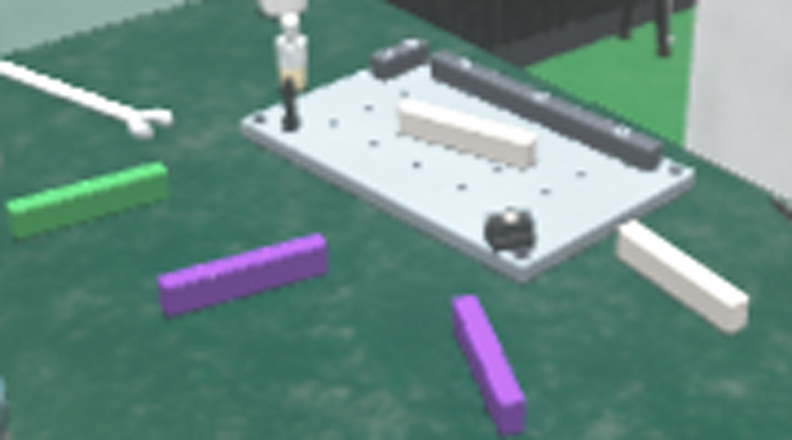

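View pics/side0c.png

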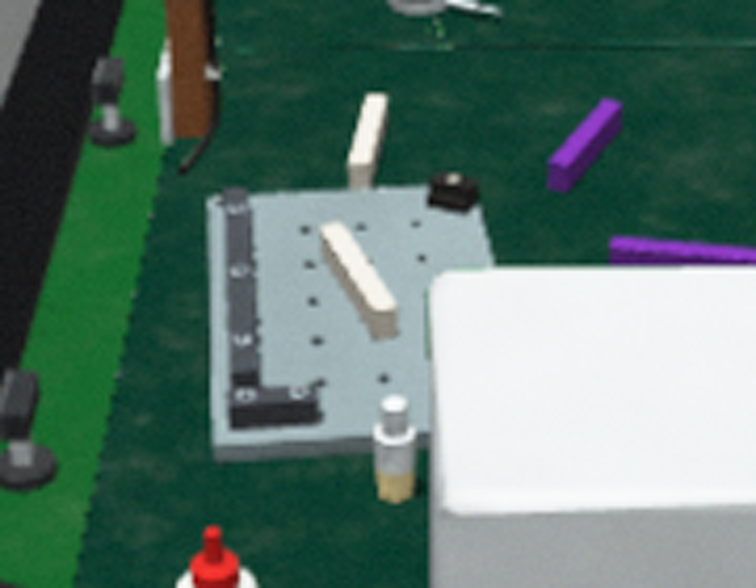

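```bash
cat > h.py <<'E'
import numpy as np,cv2
def pts(d):
    z=d["depth"].astype(float);K=d["intrinsics"];v,u=np.mgrid[0:384,0:512]
    P=np.stack([(u-K[0,2])/K[0,0]*z,(v-K[1,2])/K[1,1]*z,z],-1)
    T=d["cam_to_world"];W=P@T[:3,:3].T+T[:3,3];W[z==0]=np.nan
    return W
def proj(d,p):
    T=np.linalg.inv(d["cam_to_world"]);c=T[:3,:3]@np.asarray(p,float)+T[:3,3]
    K=d["intrinsics"];return K[0,0]*c[0]/c[2]+K[0,2],K[1,1]*c[1]/c[2]+K[1,2]
E
python3 - <<'E'
from h import *
np.set_printoptions(precision=1,suppress=True)
for n,box in [("scene",(150,212,200,310)),("side",(190,262,185,262))]:
    d=np.load(f"pics/{n}0.npz");W=pts(d);f=d["frame"].astype(int)
    a,b,c,e=box
    Wb=W[a:b,c:e].reshape(-1,3);F=f[a:b,c:e].reshape(-1,3)
    z=Wb[:,2]
    def rep(nm,m):
        p=Wb[m].astype(np.float32)[:,:2]
        r=cv2.minAreaRect(p);print(n,nm,len(p),r,"zmed",np.median(z[m]));print(cv2.boxPoints(r))
    pale=(F.min(1)>150)&(F[:,0]>F[:,2]+5)&(z>20)&(z<60)
    rep("bar",pale)
    pl=(z>9)&(z<21)&(F[:,2]>110)
    rep("plate",pl)
    dark=(z>24)&(z<45)&(F.max(1)<110)
    rep("rails",dark)
E
```

```text
Traceback (most recent call last):
cv2.error: OpenCV(4.12.0) /io/opencv/modules/imgproc/src/convhull.cpp:143: error: (-215:Assertion failed) total >= 0 && (depth == CV_32F || depth == CV_32S) in function 'convexHull'
```

The crops show the pale bar on the plate, turned against the rail, and the T-nut at the near-right corner. The bolt is at the near-left corner (scene ~(216,177)), and the coupler is to the left.

```bash
python3 - <<'E'
from h import *
np.set_printoptions(precision=1,suppress=True)
for n,box in [("scene",(150,212,200,310)),("side",(190,262,185,262))]:
    d=np.load(f"pics/{n}0.npz");W=pts(d);f=d["frame"].astype(int)
    a,b,c,e=box
    Wb=W[a:b,c:e].reshape(-1,3);F=f[a:b,c:e].reshape(-1,3)
    z=Wb[:,2]
    print(n,"bar px",W[180,257] if n=="scene" else W[217,224], f[180,257] if n=="scene" else f[217,224])
    print(np.histogram(z[~np.isnan(z)],bins=range(-10,80,4)))
    def rep(nm,m):
        print(n,nm,m.sum())
        if m.sum()<5:return
        p=np.ascontiguousarray(Wb[m][:,:2].astype(np.float32))
        r=cv2.minAreaRect(p);print(r,"zmed",np.median(z[m]));print(cv2.boxPoints(r))
    rep("bar",(F[:,0]>F[:,2]+4)&(F.min(1)>130)&(z>20)&(z<60))
    rep("plate",(z>9)&(z<21)&(F[:,2]>110))
    rep("rails",(z>24)&(z<45)&(F.max(1)<110))
E
```

```text
scene bar px [547.1 189.6  34.7] [192 190 185]
(array([   2,    5, 1145, 1084,  133,  152, 1547,  455,  251,  169,  127,
        256,  119,   28,   10,    5,    5,    9,    6,    5,    0,    0]), array([-10,  -6,  -2,   2,   6,  10,  14,  18,  22,  26,  30,  34,  38,
        42,  46,  50,  54,  58,  62,  66,  70,  74,  78]))
scene bar 168
((532.314453125, 185.20021057128906), (438.4315490722656, 81.83177185058594), 83.64646911621094) zmed 29.1800262755915
[[467.4 -28.1]
 [548.7 -37.2]
 [597.2 398.5]
 [515.9 407.6]]
scene plate 2093
((611.22314453125, 232.67613220214844), (509.9080810546875, 427.309326171875), 51.432945251464844) zmed 16.756148893667273
[[285.2 166.5]
 [619.3 -99.9]
 [937.2 298.8]
 [603.1 565.2]]
scene rails 192
((546.077392578125, 207.85952758789062), (187.42059326171875, 292.11163330078125), 4.319572448730469) zmed 28.475232997382022
[[441.6 346.4]
 [463.6  55.2]
 [650.5  69.3]
 [628.5 360.6]]
side bar px [552.2 226.1  38.3] [168 167 156]
(array([   1,  243,  667,   98,   73, 1222, 1282,   99,   85,   71,  268,
        286,   83,   27,   10,    8,    7,    9,   17,    1,    0,    0]), array([-10,  -6,  -2,   2,   6,  10,  14,  18,  22,  26,  30,  34,  38,
        42,  46,  50,  54,  58,  62,  66,  70,  74,  78]))
side bar 130
((538.5325317382812, 157.30401611328125), (201.74789428710938, 71.71919250488281), 76.51226043701172) zmed 37.936693200627815
[[480.1  67.6]
 [549.9  50.8]
 [596.9 247. ]
 [527.2 263.8]]
side plate 2445
((553.4299926757812, 197.27035522460938), (198.81068420410156, 353.702880859375), 5.018942832946777) zmed 14.078951704745919
[[438.9 364.7]
 [469.9  12.4]
 [667.9  29.8]
 [637.  382.1]]
side rails 368
((548.2162475585938, 212.0174102783203), (182.02908325195312, 299.2232971191406), 4.546753883361816) zmed 33.22518419867322
[[445.6 353.9]
 [469.3  55.7]
 [650.8  70.1]
 [627.1 368.4]]
```

Request:
step_arm(
  linear=[
    [-19,-29,0],
    [-39,-58,0],
    [-58,-87,0],
    [-78,-116,0],
    [-97,-145,0],
    [-116,-174,0],
    [-136,-203,0],
    [-155,-233,0],
  ],
  yaw=[0,0,0,0,0,0,0,0],
  gripper=[1,1,1,1,1,1,1,1],
)

```text
clock: 1.27
eef_pos: [351.0, -419.0, 256.6]
tool_rot: [-3.141, -0.0, -1.316]
force: [0.5, -0.3, 0.3]
width: 85.5
```

Request:
step_arm(
  linear=[
    [-29,-24,0],
    [-57,-48,0],
    [-86,-72,0],
    [-114,-97,0],
    [-143,-121,0],
    [-171,-145,0],
    [-200,-170,0],
    [-229,-194,0],
  ],
  yaw=[0,0,0,0,0,0,0,0],
  gripper=[1,1,1,1,1,1,1,1],
)

```text
clock: 1.93
eef_pos: [481.1, -148.1, 256.7]
tool_rot: [-3.141, -0.0, -1.316]
force: [0.7, 0.4, -0.1]
width: 85.1
```

Request:
step_arm(
  linear=[
    [-33,-14,0],
    [-66,-27,0],
    [-99,-41,0],
    [-131,-55,0],
    [-164,-68,0],
    [-197,-82,0],
    [-230,-96,0],
    [-261,-109,0],
  ],
  yaw=[0,0,0,0,0.04,0.08,0.12,0.17],
  gripper=[1,1,1,1,1,1,1,1],
)

```text
clock: 2.6
eef_pos: [520.1, 132.5, 256.6]
tool_rot: [-3.141, 0.0, -1.487]
force: [0.8, -0.5, 0.3]
width: 85.1
```

```bash
python3 - <<'E'
from cell import ctrl,cams
import cv2,numpy as np
for n in ["wrist","side","scene"]:
    d=cams.get_image(n);np.savez(f"pics/{n}1.npz",**d)
    cv2.imwrite(f"pics/{n}1.png",cv2.resize(d["frame"][:,:,::-1],(768,576)))
    if n=="wrist":print(n,d["intrinsics"].tolist(),d["cam_to_world"].round(3).tolist())
    print(n,[(r["conf"],r["pixel"],int(r["pixels"].sum())) for r in cams.regions_of(n,"bar")])
print(ctrl.read_state())
E
```

```text
wrist [[297.3186396354542, 0.0, 255.07416878789266], [0.0, 297.3186396354542, 192.9727259384702], [0.0, 0.0, 1.0]] [[0.083, -0.956, -0.283, 591.679], [-0.997, -0.08, -0.023, 138.102], [-0.001, 0.283, -0.959, 373.57], [0.0, 0.0, 0.0, 1.0]]
wrist [(0.85, [196.3, 140.5], 1367), (0.64, [228.0, 295.8], 713), (0.57, [328.5, 260.1], 262)]
side [(0.68, [301.3, 211.8], 226), (0.6, [223.8, 215.7], 239), (0.56, [278.0, 188.1], 151)]
scene [(0.82, [203.7, 213.6], 370), (0.75, [255.3, 178.2], 247), (0.66, [262.2, 232.9], 293), (0.57, [171.0, 195.9], 323)]
{'clock': 2.9, 'qpos': array([-0.30907135,  0.46444311,  0.01905209,  1.83712605, -0.01025543,
        0.84060983, -1.77243163]), 'qd': array([ 0.01779098, -0.00307451,  0.00462449,  0.00335669, -0.00152147,
       -0.00073439, -0.00119642]), 'tau': array([-1.06338803e+00, -4.51448178e+01,  1.97589663e-01, -1.73661894e+01,
       -5.45527367e-02, -2.11306836e-02,  1.85938203e-03]), 'eef_pos': array([519.91854045, 128.89548726, 256.29446117]), 'tool_rot': array([ 3.14130048e+00, -9.74312526e-04, -1.48723902e+00]), 'force': array([ 0.45101743, -0.08537848,  0.54660595]), 'torque': array([-0.01830257,  0.02688238,  0.00442324]), 'width': 85.56378320911969}
```

View pics/wrist1.png

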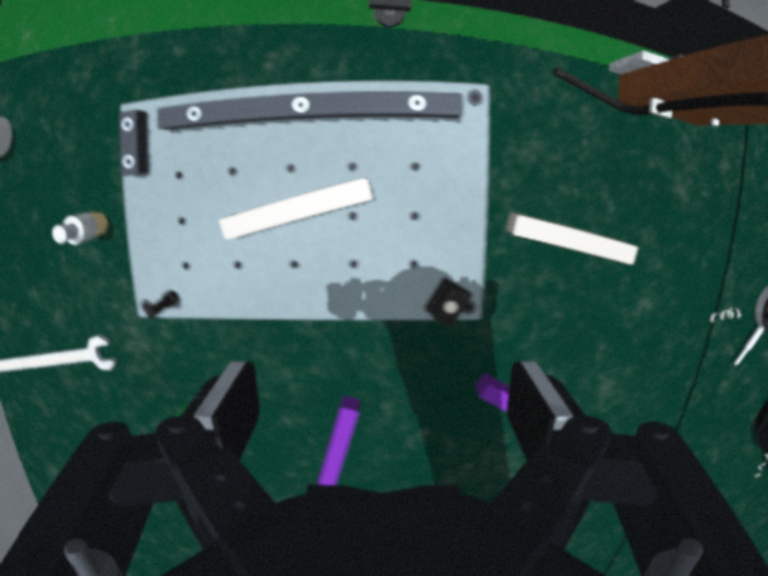

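View pics/side1.png

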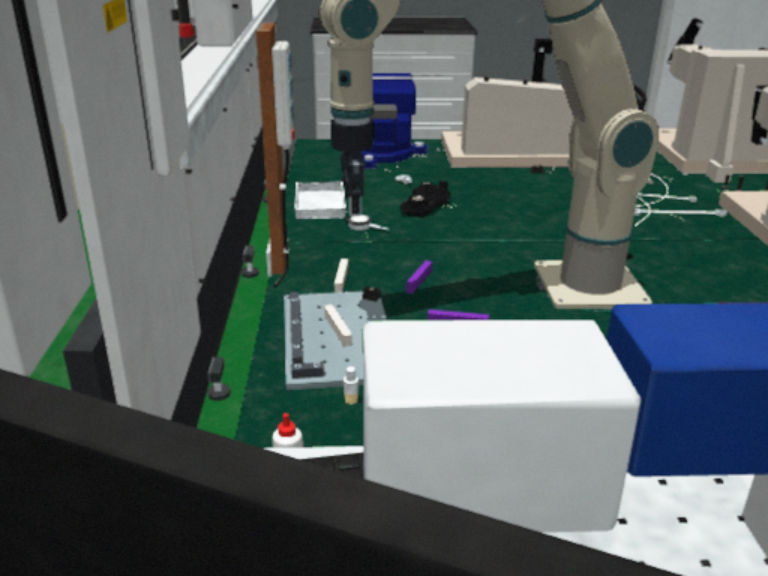

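The wrist view shows the bar top at px (196,140), the rail at the top, the stop at (90,95), the bolt at (106,202) and the T-nut at (298,200). Next I fit the poses by intersecting rays with the known heights.

```bash
cat >> h.py <<'E'
def ray(d,u,v):
    K=d["intrinsics"];x=(np.asarray(u,float)-K[0,2])/K[0,0];y=(np.asarray(v,float)-K[1,2])/K[1,1]
    r=np.hypot(x,y);s=np.where(r>1e-9,np.sin(r)/np.maximum(r,1e-9),1)
    c=np.stack([x*s,y*s,np.cos(r)],-1);T=d["cam_to_world"]
    return c@T[:3,:3].T,T[:3,3]
def onz(d,u,v,z):
    w,o=ray(d,u,v);return (o+w*((z-o[2])/w[...,2])[...,None])[...,:2]
def wproj(d,P):
    T=np.linalg.inv(d["cam_to_world"]);c=np.asarray(P,float)@T[:3,:3].T+T[:3,3]
    K=d["intrinsics"];h=np.hypot(c[:,0],c[:,1]);t=np.arctan2(h,c[:,2])
    return np.stack([c[:,0]/h*t*K[0,0]+K[0,2],c[:,1]/h*t*K[1,1]+K[1,2]],-1)
def box(x0,x1,y0,y1,z):return np.array([[x0,y0,z],[x1,y0,z],[x1,y1,z],[x0,y1,z]],float)
def place(p,yaw,B):
    c,s=np.cos(yaw),np.sin(yaw);B=np.asarray(B,float).copy();xy=B[:,:2]@np.array([[c,s],[-s,c]])+p;B[:,:2]=xy;return B
def overlay(d,px,pyaw,bx,byaw,fn,crop=(40,220,70,340),k=2.9):
    a,b,c,e=crop;im=cv2.resize(d["frame"][a:b,c:e,::-1],None,fx=k,fy=k,interpolation=cv2.INTER_CUBIC).copy()
    for col,poly in [((0,0,255),place(px,pyaw,box(-100,100,-160,160,15))),((0,255,255),place(px,pyaw,box(70,88,-135,110,35))),((255,0,255),place(px,pyaw,box(34,90,130,148,35))),((255,0,0),place(bx,byaw,box(-8,8,-60,60,39)))]:
        q=[]
        for i in range(4):
            for t in np.linspace(0,1,12):q.append(poly[i]*(1-t)+poly[(i+1)%4]*t)
        uv=wproj(d,np.array(q));uv=((uv+0.5-[c,a])*k).astype(np.int32)
        cv2.polylines(im,[uv],True,col,1)
    cv2.imwrite(fn,im)
def loc(px,pyaw,q):
    c,s=np.cos(pyaw),np.sin(pyaw);return (np.asarray(q)-px)@np.array([[c,-s],[s,c]])
def fitbar(d,z=39):
    f=d["frame"].astype(int);m=(f.min(2)>205)
    return m
def fit(d):
    from scipy.optimize import minimize
    f=d["frame"].astype(int)
    return f
E
python3 - <<'E'
from h import *
np.set_printoptions(precision=2,suppress=True)
d=np.load("pics/wrist1.npz");f=d["frame"].astype(int)
print("colors bar",f[140,196],"plate",f[120,150],f[150,260],"rail",f[72,160],"green",f[220,40])
# plate corners picked in view (768 -> 512)
s=1/1.5
C=np.array([[121,105],[489,86],[483,319],[140,317]])*s
W=onz(d,C[:,0],C[:,1],15.);print(W)
print("sides",np.linalg.norm(W-np.roll(W,-1,0),axis=1))
cen=W.mean(0)
v=(W[0]-W[1])+(W[3]-W[2]);yaw=np.arctan2(-v[0],v[1])
print("plate",cen,yaw)
m=((f.min(2)>215)).astype(np.uint8);m[:, :140]=0;m[:,255:]=0;m[:110]=0;m[165:]=0
n,l,st,ce=cv2.connectedComponentsWithStats(m);i=1+np.argmax(st[1:,4]);vv,uu=np.nonzero(l==i);print(st[i])
B=onz(d,uu,vv,39.)
r=cv2.minAreaRect(np.ascontiguousarray(B.astype(np.float32)));print(r)
mu=B.mean(0);w,V=np.linalg.eigh(np.cov((B-mu).T));a=V[:,1]*np.sign(V[1,1]);byaw=np.arctan2(-a[0],a[1]);print("bar",mu,byaw)
print("bar in plate",loc(cen,yaw,mu),byaw-yaw)
overlay(d,cen,yaw,mu,byaw,"pics/ov1.png")
E
```

```text
colors bar [253 253 252] plate [169 190 200] [175 196 208] rail [ 89 100 111] green [22 66 53]
[[636.89 375.5 ]
 [662.78  58.79]
 [466.62  40.25]
 [439.4  357.9 ]]
sides [317.77 197.04 318.82 198.28]
plate [551.42 208.11] 0.08351881264391106
[ 146  119  102   40 1468]
((551.434326171875, 204.4538116455078), (16.8195743560791, 120.64391326904297), 19.023479461669922)
bar [552.23 202.24] 0.33094876723885397
bar in plate [ 0.32 -5.92] 0.2474299545949429
```

View pics/ov1.png

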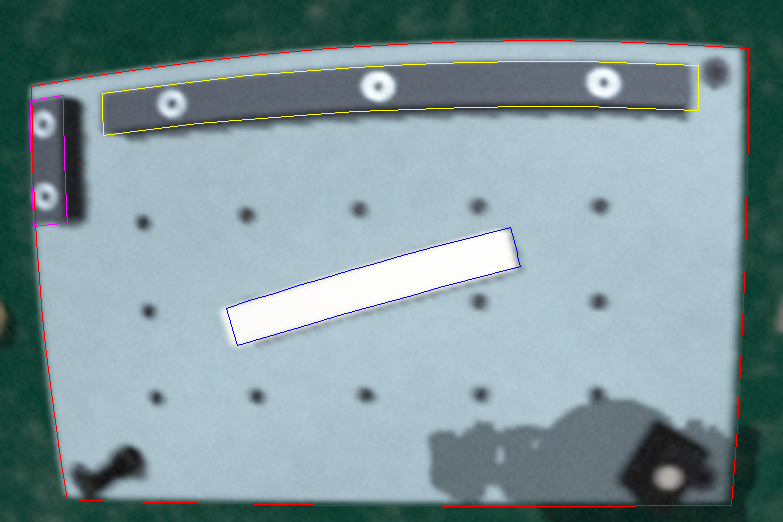

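```bash
python3 - <<'E'
from h import *
np.set_printoptions(precision=1,suppress=True)
d=np.load("pics/wrist1.npz")
v,u=np.mgrid[0:384,0:512];w,o=ray(d,u,v)
T=d["cam_to_world"];zc=w@T[:3,2]
z=d["depth"].astype(float);P=o+w*(z/zc)[...,None]
for uu in (150,158,164,350,358,345):
  print(uu,[(r,P[r,uu].round(0).tolist()) for r in range(238,290,6)])
m=(z>0)&(P[...,2]>120)&(v<330)
Q=P[m];print(len(Q),np.percentile(Q[:,2],[0,1,2,5,10]))
t=loc([519.9,129.5],-1.4873,Q[:,:2]);k=Q[:,2]<np.percentile(Q[:,2],5)
print(t[k].min(0),t[k].max(0))
# side camera
d=np.load("pics/side1.npz");W=pts(d);m=(np.abs(W[...,0]-520)<20)&(np.abs(W[...,1]-130)<75)&(W[...,2]>150)&(W[...,2]<330)
print(m.sum(),np.percentile(W[m][:,2],[0,1,2,5,10]))
d=np.load("pics/scene1.npz");W=pts(d);m=(np.abs(W[...,0]-520)<20)&(np.abs(W[...,1]-130)<75)&(W[...,2]>150)&(W[...,2]<330)
print(m.sum(),np.percentile(W[m][:,2],[0,1,2,5,10]))
q=W[m];k=q[:,2]<np.percentile(q[:,2],10);print(loc([519.9,129.5],-1.4873,q[k][:,:2]))
E
```

```text
150 [(238, [401.0, 275.0, 0.0]), (244, [391.0, 276.0, -1.0]), (250, [527.0, 181.0, 258.0]), (256, [527.0, 179.0, 263.0]), (262, [527.0, 177.0, 269.0]), (268, [527.0, 176.0, 274.0]), (274, [525.0, 175.0, 275.0]), (280, [523.0, 175.0, 276.0]), (286, [520.0, 175.0, 277.0])]
158 [(238, [402.0, 263.0, -2.0]), (244, [527.0, 179.0, 253.0]), (250, [527.0, 177.0, 258.0]), (256, [526.0, 176.0, 262.0]), (262, [524.0, 175.0, 263.0]), (268, [521.0, 176.0, 264.0]), (274, [519.0, 175.0, 266.0]), (280, [516.0, 175.0, 266.0]), (286, [514.0, 175.0, 268.0])]
164 [(238, [404.0, 254.0, -0.0]), (244, [527.0, 176.0, 251.0]), (250, [525.0, 176.0, 253.0]), (256, [522.0, 175.0, 254.0]), (262, [519.0, 175.0, 255.0]), (268, [518.0, 175.0, 258.0]), (274, [514.0, 175.0, 258.0]), (280, [512.0, 174.0, 259.0]), (286, [510.0, 174.0, 261.0])]
350 [(238, [426.0, -12.0, 1.0]), (244, [534.0, 88.0, 250.0]), (250, [534.0, 90.0, 258.0]), (256, [532.0, 91.0, 260.0]), (262, [530.0, 90.0, 261.0]), (268, [528.0, 91.0, 263.0]), (274, [524.0, 89.0, 261.0]), (280, [523.0, 90.0, 266.0]), (286, [520.0, 90.0, 266.0])]
358 [(238, [427
[... 929 characters left out ...]
.4 -11.6]
 [-46.8  -4. ]
 [-45.7  -0.7]
 [-44.6   2.6]
 [-42.8   5.2]
 [-44.4  11.2]
 [-50.3  -9.1]
 [-45.4  -9.6]
 [-44.8  -5.8]
 [-41.6  -4.8]
 [-45.4   3.5]
 [-45.2   7.6]
 [-44.2 -10.8]
 [-43.2  -7.5]
 [-45.5  -0.8]
 [-41.   -0.9]
 [ 43.7 -11.4]
 [ 47.7  -7.2]
 [ 52.4   0.7]
 [ 52.3   5.3]
 [ 54.3   7.4]
 [ 43.3 -10.8]
 [ 47.4 -11.1]
 [ 48.4  -7.8]
 [ 50.1  -5.4]
 [ 55.4  -6.9]
 [ 54.8  -1.8]
 [ 53.4   4.1]
 [ 55.8   5.8]
 [ 45.3 -12.9]
 [ 47.2 -10.7]
 [ 48.2  -7.4]
 [ 51.4  -6.6]
 [ 53.8  -5. ]
 [ 55.1  -2. ]
 [ 51.9   6. ]
 [ 42.5  -9.6]
 [ 47.2 -10.5]
 [ 46.   -4.8]
 [ 51.9  -7. ]
 [ 53.4  -4.3]
 [ 47.7   6.6]
 [ 43.6 -10.7]
 [ 48.  -11.3]
 [ 47.3  -6.1]
 [ 46.5  -0.8]
 [ 46.7   3.4]]
```

Request:
step_arm(
  linear=[
    [-24,3,20],
    [-48,5,50],
    [-72,8,80],
    [-72,8,115],
    [-72,8,150],
    [-72,8,180],
    [-72,8,205],
    [-72,8,205],
  ],
  yaw=[0,0,0,0,0,0,0,0],
  gripper=[1,1,1,1,1,1,1,1],
)

```text
clock: 3.57
eef_pos: [503.4, 198.2, 47.2]
tool_rot: [3.134, -0.004, -1.488]
force: [-0.7, 0.1, 0.5]
width: 85.4
```

```bash
python3 - <<'E'
from cell import ctrl,cams
import cv2,numpy as np
from h import *
s=ctrl.read_state();print(s["eef_pos"],s["tool_rot"],s["force"]);print(loc([551.4,208.1],.0835,s["eef_pos"][:2]))
a=cams.get_image("wrist");b=cams.get_image("side")
cv2.imwrite("pics/w2.png",cv2.resize(a["frame"][:,:,::-1],(768,576)))
cv2.imwrite("pics/s2.png",cv2.resize(b["frame"][150:290,140:320,::-1],None,fx=4.2,fy=4.2,interpolation=cv2.INTER_CUBIC))
W=pts(b);p=s["eef_pos"];m=(np.abs(W[...,0]-p[0])<20)&(np.abs(W[...,1]-p[1])<75)&(W[...,2]>25)&(W[...,2]<330)&(b["frame"].max(2)<90)
print(m.sum(),np.percentile(W[m][:,2],[0,1,2,5,10]))
E
```

```text
[503.35764395 198.18022533  47.19511393] [ 3.13372206 -0.00352446 -1.48837871] [-0.65215145  0.11926388  0.51541672]
[-48.70231068  -5.8783364 ]
733 [ 39.64157647  56.53979301  62.07301515  85.18026138 100.80786428]
```

View pics/w2.png

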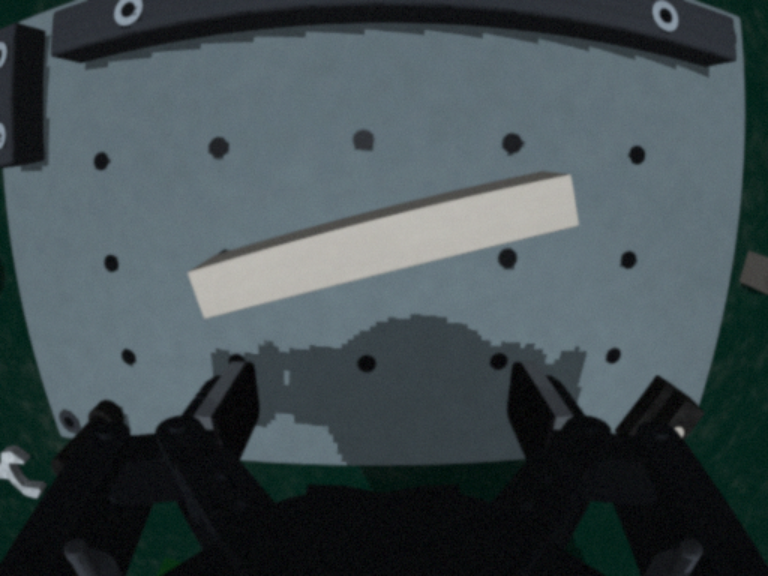

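View pics/s2.png

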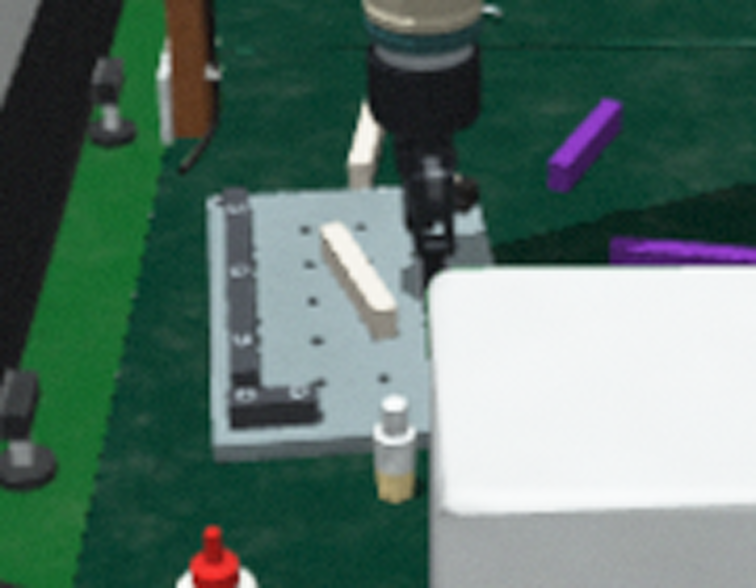

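Request:
step_arm(
  linear=[
    [0,0,5],
    [0,0,10],
    [0,0,13],
    [0,0,13],
    [0,-4,13],
    [0,-9,13],
    [0,-14,13],
    [0,-19,13],
  ],
  yaw=[0,0,0,0,0,0,0,0],
  gripper=[1,1,1,1,1,1,1,1],
)

```text
clock: 4.33
eef_pos: [525.4, 203.1, 38.5]
tool_rot: [-3.141, 0.0, -1.486]
force: [-0.8, 0.0, -0.4]
width: 85.0
```

Request:
step_arm(
  linear=[
    [0,-5,0],
    [0,-10,0],
    [0,-15,0],
    [0,-20,0],
    [0,-25,0],
    [0,-30,0],
    [0,-35,0],
    [0,-40,0],
  ],
  yaw=[0,0,0,0,0,0,0,0],
  gripper=[1,1,1,1,1,1,1,1],
)

```text
clock: 5.0
eef_pos: [565.2, 206.2, 38.3]
tool_rot: [3.141, -0.0, -1.486]
force: [-0.9, 0.0, -0.1]
width: 85.0
```

```bash
cat > look.py <<'E'
import sys
from cell import ctrl,cams
import cv2,numpy as np
from h import *
np.set_printoptions(precision=2,suppress=True)
n=sys.argv[1]
s=ctrl.read_state();print(s["clock"],s["eef_pos"],s["tool_rot"],s["force"]);print("tool in plate",loc([551.4,208.1],.0835,s["eef_pos"][:2]))
a=cams.get_image("wrist");np.savez(f"pics/w{n}.npz",**a)
cv2.imwrite(f"pics/w{n}.png",cv2.resize(a["frame"][:,:,::-1],(768,576)))
R=cams.regions_of("wrist","bar")
for r in R[:3]:
    vv,uu=np.nonzero(r["pixels"]);f=a["frame"][vv,uu].astype(int)
    B=onz(a,uu,vv,39.);q=cv2.minAreaRect(np.ascontiguousarray(loc([551.4,208.1],.0835,B).astype(np.float32)))
    print(r["conf"],r["pixel"],"plate-frame rect(top+sides)",np.round(q[0],1),np.round(q[1],1),round(q[2],1))
E
python3 look.py 3
```

```text
5.0 [565.16 206.23  38.27] [ 3.14 -0.   -1.49] [-0.92  0.03 -0.09]
tool in plate [13.55 -3.01]
0.62 [263.1, 226.4] plate-frame rect(top+sides) [36.  -7.9] [119.3  23.2] 89.7
```

View pics/w3.png

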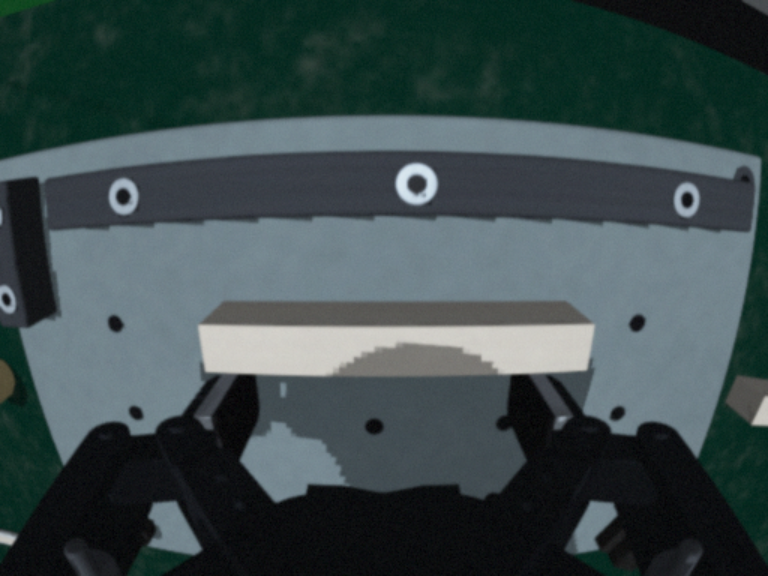

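The bar is square to the rail across both fingertips and about 29 mm short of it. I'll carry on slowly.

Request:
step_arm(
  linear=[
    [0,-4,0],
    [0,-8,0],
    [0,-12,0],
    [0,-16,0],
    [0,-19,0],
    [0,-22,0],
    [0,-24,0],
    [0,-26,0],
  ],
  yaw=[0,0,0,0,0,0,0,0],
  gripper=[1,1,1,1,1,1,1,1],
)

```text
clock: 5.77
eef_pos: [590.8, 208.5, 38.3]
tool_rot: [3.141, -0.0, -1.486]
force: [-2.3, -0.2, 0.3]
width: 85.4
```

Request:
step_arm(
  linear=[
    [0,-1,0],
    [0,-2,0],
    [0,-3,0],
    [0,-4,0],
    [0,-4,0],
  ],
  yaw=[0,0,0,0,0],
  gripper=[1,1,1,1,1],
)

```text
clock: 6.18
eef_pos: [594.9, 208.9, 38.3]
tool_rot: [-3.141, 0.0, -1.486]
force: [-0.5, 0.5, -0.5]
width: 85.1
```

```bash
python3 look.py 4
```

```text
6.1833 [594.9  208.89  38.35] [-3.14  0.   -1.49] [-0.52  0.54 -0.5 ]
tool in plate [43.41 -2.84]
0.57 [263.1, 231.4] plate-frame rect(top+sides) [63.7 -7.7] [ 19.1 119.2] 0.0
```

View pics/w4.png

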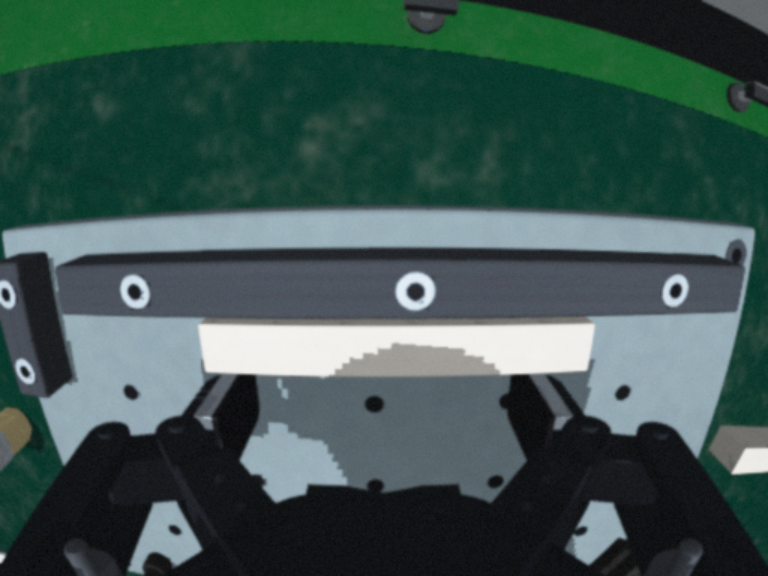

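There is still a thin gap to the rail and no contact force, so I'll creep until the force rises.

Request:
step_arm(
  linear=[
    [0,-1,0],
    [0,-2,0],
    [0,-2,0],
  ],
  yaw=[0,0,0],
  gripper=[1,1,1],
)

```text
clock: 6.53
eef_pos: [595.2, 208.9, 38.3]
tool_rot: [3.139, -0.0, -1.485]
force: [-5.4, -0.8, 3.3]
width: 85.3
```

Request:
step_arm(
  linear=[
    [0,-1,0],
    [0,-2,0],
    [0,-2,0],
  ],
  yaw=[0,0,0],
  gripper=[1,1,1],
)

```text
clock: 6.78
eef_pos: [595.2, 208.9, 38.1]
tool_rot: [3.135, -0.001, -1.485]
force: [-8.7, -1.2, 5.7]
width: 85.5
```

```bash
python3 look.py 5; python3 -c "
import cv2;im=cv2.imread('pics/w5.png');cv2.imwrite('pics/w5c.png',im[190:420,150:650].repeat(1,0))"
```

```text
6.7833 [595.22 208.95  38.07] [ 3.13 -0.   -1.48] [-8.71 -1.16  5.7 ]
tool in plate [43.74 -2.81]
0.68 [260.2, 231.0] plate-frame rect(top+sides) [63.7 -8.1] [ 18.9 119.8] 0.2
0.23 [245.7, 210.0] plate-frame rect(top+sides) [21.9  5. ] [164.9 273.2] 0.3
```

View pics/w5c.png

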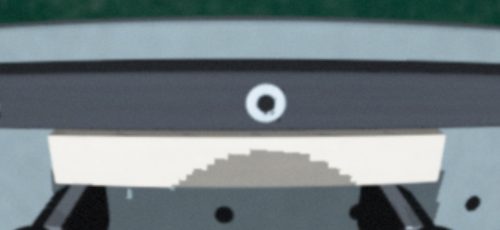

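Request:
step_arm(
  linear=[
    [0,5,0],
    [0,12,0],
    [0,20,0],
    [0,20,-22],
    [0,20,-45],
    [30,15,-50],
    [60,5,-50],
    [90,-5,-50],
  ],
  yaw=[0,0,0,0,0,0,0,0],
  gripper=[1,1,1,1,0,-1,-1,-1],
)

```text
clock: 7.55
eef_pos: [611.8, 119.8, 89.5]
tool_rot: [-3.139, 0.0, -1.484]
force: [0.4, -0.6, 0.9]
width: 39.1
```

Request:
step_arm(
  linear=[
    [0,0,0],
    [0,0,0],
    [0,0,0],
    [0,0,0],
    [0,0,0],
    [0,0,0],
  ],
  yaw=[0,0,0,0,0,0],
  gripper=[-1,-1,-1,-1,-1,-1],
)

```text
clock: 8.05
eef_pos: [610.8, 121.5, 88.3]
tool_rot: [3.142, 0.001, -1.484]
force: [-0.4, 0.0, 0.3]
width: 0.5
```

```bash
python3 look.py 6
```

```text
8.05 [610.8  121.45  88.3 ] [ 3.14  0.   -1.48] [-0.37  0.03  0.27]
tool in plate [ 51.97 -91.3 ]
0.63 [136.3, 211.5] plate-frame rect(top+sides) [63.3 -9.3] [ 17.5 123. ] 0.1
```

View pics/w6.png

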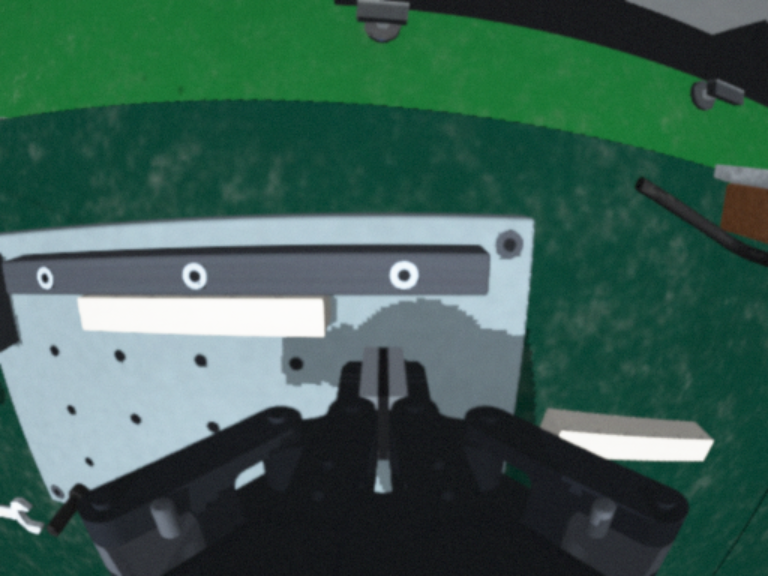

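Bar flat against the rail, its right end at px (327,316). The shut fingers are at (383,347), just short of it to the right. I'll shift 4 mm towards the rail and descend beside the bar end.

Request:
step_arm(
  linear=[
    [2,-4,12],
    [2,-4,26],
    [2,-4,39],
    [2,-4,39],
    [2,-4,39],
  ],
  yaw=[0,0,0,0,0],
  gripper=[-1,-1,-1,-1,-1],
)

```text
clock: 8.57
eef_pos: [614.0, 118.0, 47.4]
tool_rot: [3.138, -0.0, -1.486]
force: [-0.3, -0.0, 0.5]
width: -0.1
```

```bash
python3 look.py 7
```

```text
8.5667 [614.02 117.98  47.38] [ 3.14 -0.   -1.49] [-0.32 -0.    0.47]
tool in plate [ 54.88 -95.03]
0.56 [111.8, 242.5] plate-frame rect(top+sides) [ 63.8 -10.3] [ 18.4 123.4] 0.3
```

View pics/w7.png

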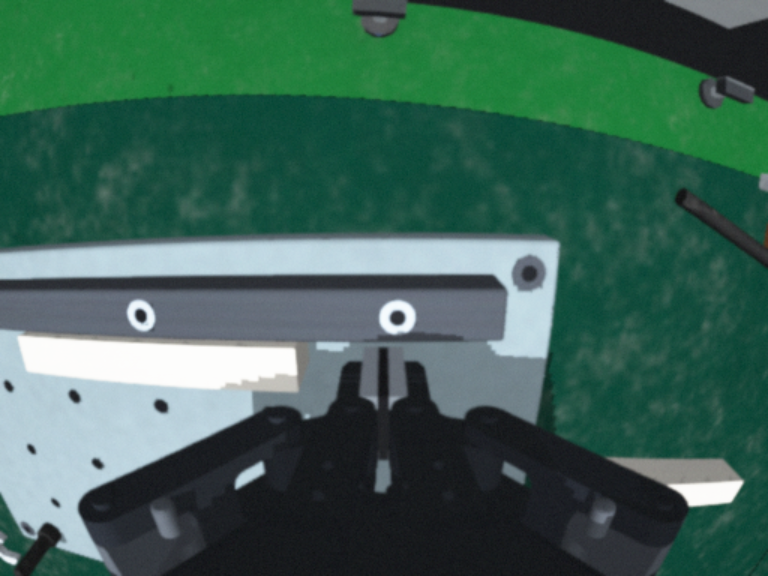

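Request:
step_arm(
  linear=[
    [-5,0,0],
    [-10,0,0],
    [-15,0,0],
    [-20,0,0],
    [-25,0,0],
    [-30,0,0],
    [-35,0,0],
    [-40,0,0],
  ],
  yaw=[0,0,0,0,0,0,0,0],
  gripper=[-1,-1,-1,-1,-1,-1,-1,-1],
)

```text
clock: 9.33
eef_pos: [612.0, 158.4, 49.5]
tool_rot: [-3.141, -0.0, -1.486]
force: [-0.1, -2.5, 2.5]
width: -0.1
```

Request:
step_arm(
  linear=[
    [-5,0,0],
    [-10,0,0],
    [-15,0,0],
    [-20,0,0],
    [-25,0,0],
    [-29,0,0],
    [-32,0,0],
    [-35,0,0],
  ],
  yaw=[0,0,0,0,0,0,0,0],
  gripper=[-1,-1,-1,-1,-1,-1,-1,-1],
)

```text
clock: 10.0
eef_pos: [608.9, 193.3, 49.3]
tool_rot: [3.141, -0.0, -1.486]
force: [-0.5, -2.5, 1.1]
width: -0.1
```

```bash
python3 look.py 8
```

```text
10.0 [608.9  193.35  49.28] [ 3.14 -0.   -1.49] [-0.55 -2.47  1.12]
tool in plate [ 56.07 -19.5 ]
0.89 [134.9, 244.6] plate-frame rect(top+sides) [63.6 52.1] [ 18.2 120.8] 0.0
0.45 [255.1, 215.1] plate-frame rect(top+sides) [55.5  1.2] [120.3 280.8] 4.9
```

View pics/w8.png

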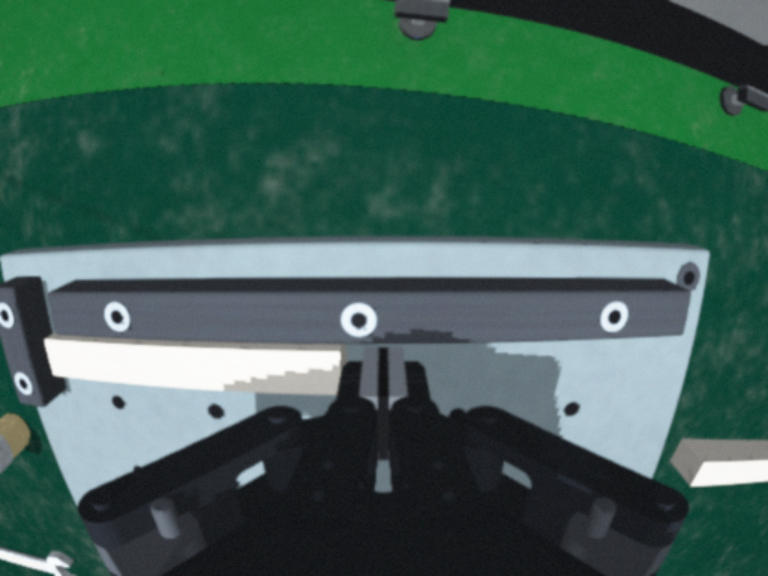

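Request:
step_arm(
  linear=[
    [-3,0,0],
    [-6,0,0],
    [-8,0,0],
    [-10,0,0],
    [-11,0,0],
    [-12,0,0],
    [-12,0,0],
  ],
  yaw=[0,0,0,0,0,0,0],
  gripper=[-1,-1,-1,-1,-1,-1,-1],
)

```text
clock: 10.68
eef_pos: [607.8, 205.4, 49.2]
tool_rot: [3.141, 0.0, -1.486]
force: [-0.1, -0.6, -1.1]
width: 0.3
```

Request:
step_arm(
  linear=[
    [-1,0,0],
    [-2,0,0],
    [-3,0,0],
    [-3,0,0],
  ],
  yaw=[0,0,0,0],
  gripper=[-1,-1,-1,-1],
)

```text
clock: 11.02
eef_pos: [607.6, 208.3, 49.3]
tool_rot: [3.142, 0.0, -1.486]
force: [-0.4, -1.1, -1.5]
width: 0.1
```

```bash
python3 look.py 9
```

```text
11.0167 [607.64 208.33  49.27] [ 3.14  0.   -1.49] [-0.41 -1.09 -1.5 ]
tool in plate [56.06 -4.46]
0.93 [132.7, 242.7] plate-frame rect(top+sides) [65.7 67.4] [121.3  23.8] 89.4
```

View pics/w9.png

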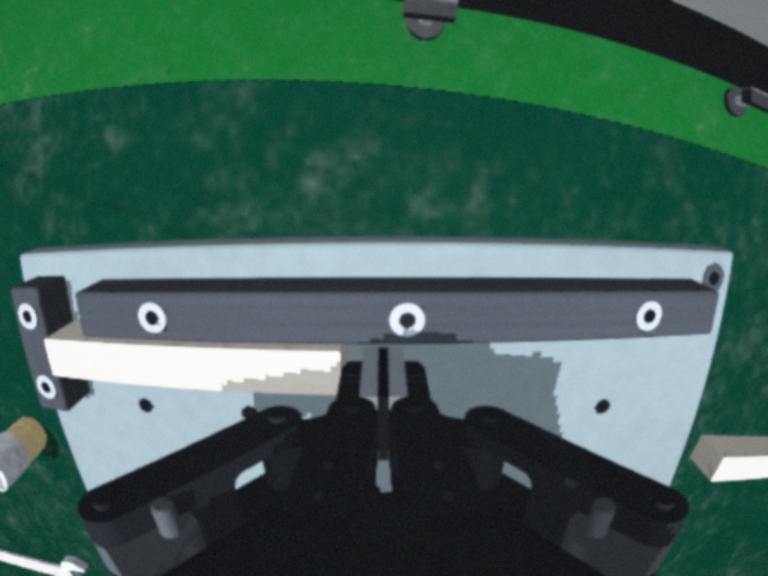

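The bar end is almost at the stop, at px (47,345). I'll creep until the force rises.

Request:
step_arm(
  linear=[
    [-1,0,0],
    [-2,0,0],
    [-2,0,0],
  ],
  yaw=[0,0,0],
  gripper=[-1,-1,-1],
)

```text
clock: 11.37
eef_pos: [607.6, 209.8, 49.3]
tool_rot: [-3.142, -0.0, -1.486]
force: [0.3, -1.6, -0.7]
width: 0.2
```

Request:
step_arm(
  linear=[
    [-1,0,0],
    [-2,0,0],
    [-2,0,0],
  ],
  yaw=[0,0,0],
  gripper=[-1,-1,-1],
)

```text
clock: 11.62
eef_pos: [607.6, 210.0, 49.3]
tool_rot: [3.141, -0.002, -1.487]
force: [1.0, -5.2, 1.8]
width: -0.1
```

Request:
step_arm(
  linear=[
    [-1,0,0],
    [-2,0,0],
    [-3,0,0],
    [-3,0,0],
  ],
  yaw=[0,0,0,0],
  gripper=[-1,-1,-1,-1],
)

```text
clock: 11.95
eef_pos: [607.6, 210.2, 49.3]
tool_rot: [3.141, -0.006, -1.489]
force: [0.5, -9.5, 2.6]
width: -0.2
```

```bash
python3 look.py 10; python3 -c "
import cv2;im=cv2.imread('pics/w10.png');cv2.imwrite('pics/w10c.png',cv2.resize(im[250:430,0:400],None,fx=2,fy=2))"
```

```text
11.95 [607.59 210.22  49.34] [ 3.14 -0.01 -1.49] [ 0.54 -9.47  2.61]
tool in plate [56.17 -2.57]
0.58 [133.8, 244.4] plate-frame rect(top+sides) [66.2 69.1] [ 23.9 119.8] 0.1
```

View pics/w10c.png

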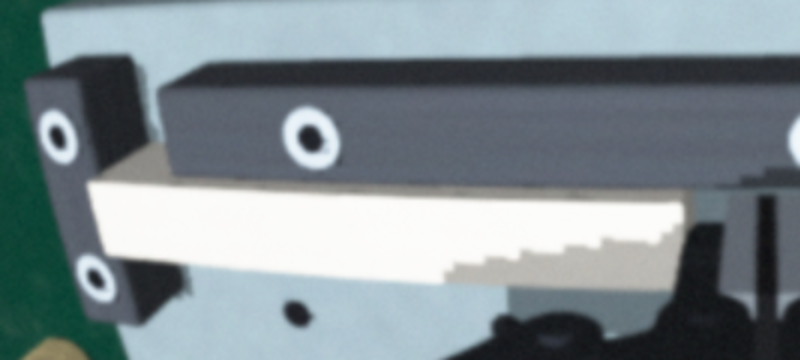

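The bar is home against the stop: the tool is blocked at 9.5 N. I'll back off and rise clear, then check from above.

Request:
step_arm(
  linear=[
    [5,0,0],
    [12,0,0],
    [20,0,0],
    [25,0,-20],
    [25,0,-55],
    [25,20,-95],
    [15,50,-135],
    [5,80,-165],
  ],
  yaw=[0,0,0,0,0,0,0,0],
  gripper=[-1,-1,-1,-1,-1,-1,-1,-1],
)

```text
clock: 12.72
eef_pos: [538.1, 200.3, 206.3]
tool_rot: [-3.139, 0.001, -1.488]
force: [0.2, 1.1, 1.9]
width: 0.1
```

Request:
step_arm(
  linear=[
    [0,10,-20],
    [0,15,-30],
    [0,15,-30],
    [0,15,-30],
  ],
  yaw=[0,0,0,0],
  gripper=[-1,-1,-1,-1],
)

```text
clock: 13.05
eef_pos: [523.3, 199.4, 234.2]
tool_rot: [-3.14, 0.0, -1.486]
force: [-0.4, -0.4, -0.2]
width: -0.1
```

```bash
python3 look.py 11; python3 - <<'E'
from h import *
d=np.load("pics/w11.npz");f=d["frame"].astype(int)
overlay(d,np.array([551.4,208.1]),.0835,place([551.4,208.1],.0835,[[62,70,0]])[0,:2],.0835,"pics/ov11.png",crop=(30,230,60,340),k=2.8)
E
```

```text
13.05 [523.28 199.36 234.18] [-3.14  0.   -1.49] [-0.4  -0.42 -0.23]
tool in plate [-28.75  -6.37]
0.69 [184.4, 96.2] plate-frame rect(top+sides) [61.3 69.4] [ 18.4 120.4] 0.1
0.64 [397.1, 281.8] plate-frame rect(top+sides) [-178.3 -202.9] [128.9  22.9] 59.6
0.55 [163.9, 317.8] plate-frame rect(top+sides) [-232.9  123.3] [10.3 34.1] 48.2
```

View pics/ov11.png

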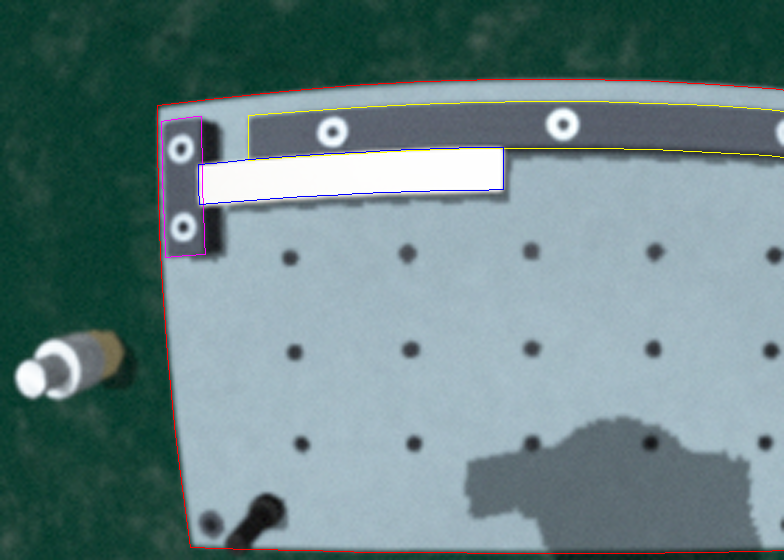

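View pics/w11.png

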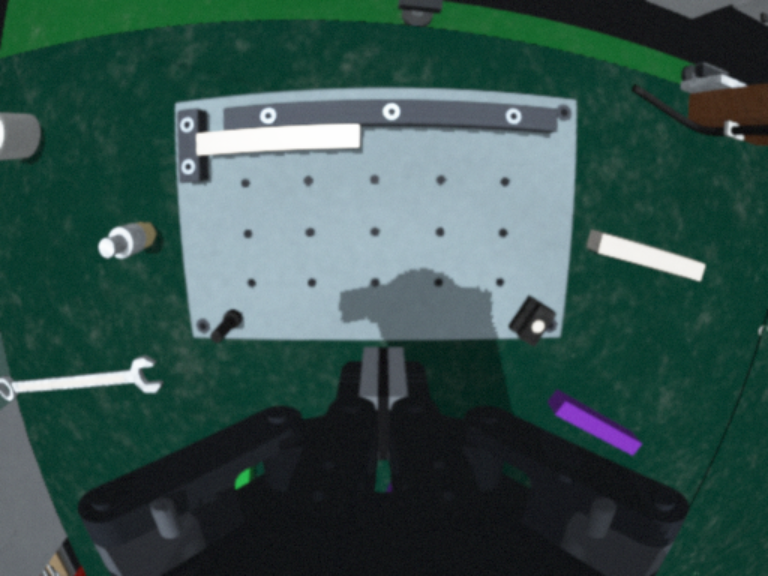

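The seated-pose outline falls exactly on the bar, and the T-nut, bolt, coupler and spare bar are standing undisturbed. The robot is clear.

```bash
python3 -c "
from cell import ctrl
print(ctrl.finish_job())"
```

```text
the job is handed in; nothing more can be done
None
```

The bar is seated in the corner against the rail and the end stop, and the job was handed in at about 13 s. No verdict was reported.

**What I did:** I chose the pale bar on the plate and pushed it square against the long rail with both open fingertips, until contact at about 9 N. Its end was still about 75 mm short of the stop at that point. I then slid it along the rail with shut fingers until the stop blocked it at about 9.5 N, and backed off and lifted clear.

**Last checks:**
- **Bar pose:** the wrist camera put the bar's centre at x ≈ 61–62, y ≈ 69–70 mm in the plate's frame, turned by about 0.002 rad. The target is 62 and 70 mm.
- **Overlay:** the outline of the seated pose lay on the bar in the picture.
- **Other things:** the T-nut, cap screw, coupler and spare bar looked undisturbed. I did not check the dial again, but the arm never worked low near it.
- **Clearance:** the arm was free, at about 0.5 N.

No check failed. A blob fit taken during the along-rail push gave x ≈ 66 mm because it included the bar's side faces. The view from above put that right.

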